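Catch the distribution box cover and lower it shut

TASK

Tip the open cover of the distribution box forward past upright with the outside of your fingers, catch it on the fingers as it falls so that it stops part way down, then lower it fully shut, staying under it until it is within a few millimetres of the rim, so that it never drops or bangs onto the box. Only touch the cover from one side at a time, never pinch it, and leave the other things on the bench where they stand.

Things in the scene. Friction and masses are not known exactly. Their poses are not given: they have to be found in the camera images.
- case: Grey open steel box, 120 mm deep (x) by 230 wide (y), rim 92 mm above the bench, walls 4 mm, eight white breakers inside below the rim; fixed on a 12 mm plywood board that reaches 25 mm in front of the near wall. Origin: centre of the box, at bench height. x points level from near wall to hinge side (away from the robot within 0.3 rad), y along the hinge, z up.
- cover (a joint): Angle (rad) of the box's cover, a plain grey 6 mm steel plate 230 mm wide, 145 mm from the hinge (on the far rim) to its free edge, 0.45 kg: 0 shut on the rim, 1.57 upright, 1.9 leaning back on its stop (rests there). Past upright towards the robot it falls shut: slow at first, 1.5 s from 80 to 40 degrees, then 1.2 rad/s, too hard a landing.
- cover_hinge (a point): Middle of the hinge line, 60 mm behind the box's centre (its +x) and 92.5 mm above the bench.
- cover_lip (a point): Middle of the cover's free edge, on its inner face (the underside once shut), 145 mm from the hinge line. Shut, this edge overhangs the box's near wall by 25 mm, 92.5 mm above the bench, so a finger fits under it. Axes are the cover's: x from free edge to hinge, y along the hinge, z out of the outer face.
- screwdriver: Loose screwdriver lying beside the box, about 200 mm long. Bystander. Origin under its middle, x along it.
- tape: Loose flat roll of black tape, 90 mm across, 19 mm high, hole 60 mm. Bystander. Origin: centre of its underside.
- breaker: Loose two-pole white circuit breaker standing on end, 70 x 36 x 85 mm high. Bystander. Origin: on the bench, under its first pole.
- spray: Loose spray can, 52 mm across, 150 mm high, standing. Bystander. Origin: centre of its underside.
- screws: Loose small black open tray, 100 x 80 x 35 mm high. Bystander. Origin: centre of its underside.
- mug: Loose white mug, 76 mm across, 90 mm high. Bystander. Origin: centre of its underside.

How it is judged:
By the outcome, as a careful person would: the job done as asked, in the order asked, and still so for the second after the job is handed in, with the robot touching nothing.
It also fails if it takes over 42 s, if anything falls off the work surface, if the arm or the gripper's body presses on something with over 40 N, if the wrist force passes 120 N, or if a joint passes its speed limit or range.

ROBOT

A 6-joint arm with a two-finger parallel gripper is mounted at the origin on the work surface. World frame = base frame: x ahead of the robot, y to its left, z up, the work surface at z = 0. Lengths are in mm, angles in rad, forces in N, time in s.
With the tool pointing down it reaches from about 350 to 975 mm from the base axis. Payload 7.1 kg.
Tool frame: the origin (TCP) lies between the finger pads; the fingertips stand 19 mm ahead of it and the grasp point (between the pads) is the TCP (ctrl.finger_overhang is the distance from the TCP to the fingertips, in mm); z points along the fingers, y is the line along which they close (so a half turn about z gives the same grasp; the last joint's range is limited). The gripper opens to 88 mm and grips with 3 to 60 N. Pads are 20 mm wide; open, the fingers measure 115 mm over their backs; the gripper's body (75 mm by 178 mm) begins 61 mm behind the grasp point.
Start: joints at [-1.266, 0.423, 1.63, -0, 1.089, -0.019], TCP at [198.874, -592.498, 241.675] pointing down, gripper open.
Joint ranges: [-3, 3], [-0.9, 2.11], [0.09, 2.58], [-1.31, 4.45], [0.11, 2.69], [-2.54, 2.54]. Speed limits (rad/s): [2.39, 2.39, 3.01, 3.14, 3.14, 3.14].

INTERFACE

Orientations are given as a rotation vector (axis times angle).
In Python, from workcell import ctrl gives the robot as it stands. The module is installed in compiled form; this text tells all that it offers.
- The arm moves only by the tool arm_command, never from a script. Its argument "rows" is one flat list of numbers, 7 for each row, row after row: the turn, a rotation vector about the tool's x, y, z scaled (see below), then the shift along the tool's x, y, z scaled (see below), then the opening, from -1 (shut) to 1 (fully open). A call has 1 to 5 rows; each row is the pose to reach, as a shift and turn from the pose commanded when the call began, along the tool's axes at that moment, turning the shorter way round; what a row does not reach only later rows make up. The controller multiplies each number of a shift by 80 mm and each number of a turn by 180 degrees. A row lasts 1/10 s, in which the tool goes at most 50 mm and 8.59 degrees, less where a joint would pass 70% of its speed; a pose out of reach is approached as far as the arm can. A call with a number of a shift or a turn outside -1 to 1 is refused whole. A call with a gripper value outside its range is refused whole. The fingers move at their own pace and stop on an object; the grip force is fixed at half the most. Time passes only in rows, so rows that repeat a pose let the fingers close. It gives the time, the measured TCP pose, the force, the opening and the grip force at its end, in the units of the state.
- ctrl.get_obs(): the state, without advancing time (a new reading comes with each control period).
- ctrl.get_image(name): name is "side" or "top"; returns (picture, depth): 420x560x3 uint8, red, green, blue; 420x560 float32, mm along the optical axis (not along the pixel's ray), 0 where there is no reading.
- ctrl.camera_params(name): a dict with "camera_matrix" (3x3 intrinsics, pixels), "world_to_cam" (4x4, takes a point from world to camera coordinates). Camera axes: x right, y down, z forward; pixel columns grow to the right and rows downward; lengths in mm; the calibration is good to about 2 mm. A picture is of the moment at which its call begins. camera_params takes no time and is no camera call.
- ctrl.close_job(): hands the job in; it is judged then, once.
The state is a dict: "t": time; "qpos": joint angles; "qvel": joint speeds; "joint_torque": joint torques, N m; "ee_pos": TCP position; "orientation": TCP orientation; "ft_force": force on the tool from outside, world axes, zero at the start; "moment": the same for the moment, N m; "width": finger opening in mm; "grasp_force": force on a finger pad.
Only numpy, scipy, OpenCV 4.12 (cv2) and the standard library are available. Lean on these libraries where they do the work, as an engineer would, in place of code of your own. Each camera call takes 0.05 s, during which the arm holds its last target. There are 200 camera calls.

## Working session

There is one attempt and no reset: what is moved stays moved. The work goes in short steps, Python scripts to look and compute and a tool call to move; the robot and the scene stay as the last step left them, time stands still between calls to the robot, and variables do not carry over. Pictures are saved under pics/ and viewed, at most 10 in all, crops included, and the job is handed in when it is done.

Besides the shell and the picture viewer there is one more tool, called after "Request:" as a command line: name --argument value ..., lists and objects as JSON in quotes. arm_command: Moves the arm, as the interface text tells. Shifts and turns lie within -1 to 1; 1 stands for 80 mm of shift or 180 degrees of turn. Its arguments: {"type":"object","properties":{"rows":{"type":"array","items":{"type":"number"}}},"required":["rows"]}

```bash
mkdir -p pics; python3 - <<'E'
from workcell import ctrl
import cv2,numpy as np
print(ctrl.get_obs())
for n in("side","top"):
    p,d=ctrl.get_image(n); cv2.imwrite(f"pics/{n}0.png",p[:,:,::-1]); np.save(f"pics/{n}0.npy",d)
    c=ctrl.camera_params(n); print(n,np.round(c["camera_matrix"],1).tolist(),np.round(c["world_to_cam"],3).tolist())
E
```

```text
{'t': 0.0, 'qpos': array([-1.26602932e+00,  4.23851694e-01,  1.63066752e+00,  2.20658297e-05,
        1.08858313e+00, -1.89875099e-02]), 'qvel': array([ 0.00235475, -0.00019955, -0.00044867, -0.00105463, -0.00166349,
        0.0015542 ]), 'joint_torque': array([ 3.25733308e-03, -5.44616854e+01, -2.73662961e+01,  6.47116243e-02,
        2.27025751e-02, -1.02837037e-04]), 'ee_pos': array([ 198.71336226, -592.02787543,  240.90372338]), 'orientation': array([-3.09904599e+00, -5.06077100e-01,  3.07169770e-04]), 'ft_force': array([ 0.78045259,  0.88778818, -0.3165905 ]), 'moment': array([ 0.06939353, -0.01660105, -0.01409818]), 'grasp_force': 0.0, 'width': 87.74004491102104}
side [[491.4, 0.0, 284.0], [0.0, 491.4, 204.4], [0.0, 0.0, 1.0]] [[-0.767, -0.642, 0.016, 471.545], [-0.37, 0.421, -0.828, 310.134], [0.525, -0.641, -0.56, 973.119], [0.0, 0.0, 0.0, 1.0]]
top [[389.0, 0.0, 277.1], [0.0, 389.0, 216.0], [0.0, 0.0, 1.0]] [[0.014, -1.0, 0.023, -11.831], [-0.997, -0.016, -0.07, 653.672], [0.07, -0.022, -0.997, 1024.669], [0.0, 0.0, 0.0, 1.0]]
```

View pics/top0.png

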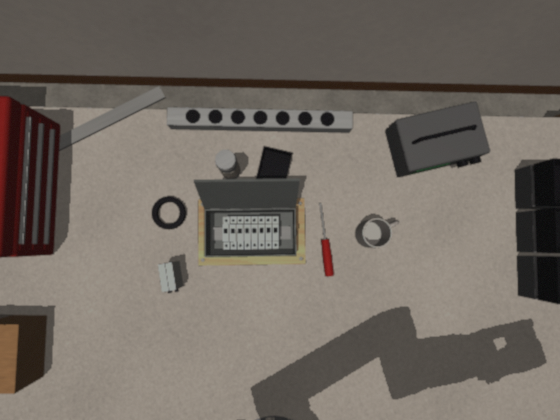

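View pics/side0.png

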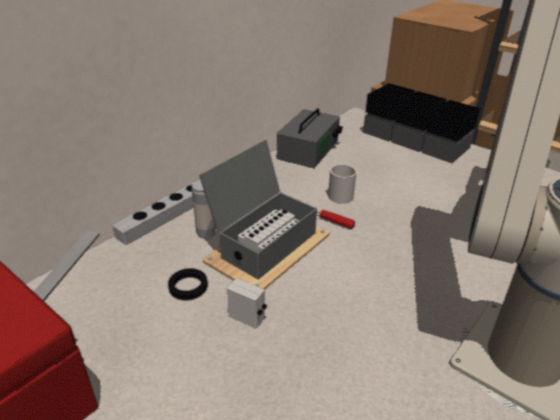

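The top view shows the box centred near (251,233). The cover leans back with its free edge along row ~180, columns 196–300. The spray can at (228,163) and the tray at (275,162) are behind it. The side view agrees, with the lip running from (205,165) to (270,147). Next I'll measure from both depth maps.

```bash
cat > h.py <<'E'
import numpy as np
from workcell import ctrl
def cloud(n,d):
    c=ctrl.camera_params(n);K=c["camera_matrix"];T=np.linalg.inv(c["world_to_cam"])
    v,u=np.mgrid[:d.shape[0],:d.shape[1]]
    P=np.stack([(u-K[0,2])/K[0,0]*d,(v-K[1,2])/K[1,1]*d,d,np.ones_like(d)],-1)
    return (P@T.T)[...,:3]
E
python3 - <<'E'
from h import *
import cv2
for n in("top","side"):
    W=cloud(n,np.load(f"pics/{n}0.npy"))
    if n=="top":
        for nm,(u,v) in dict(spray=(228,158),tray=(275,162),mug=(373,232),sd=(327,255),brk=(168,277),bench=(250,300),boardL=(201,240),boardF=(250,262)).items(): print(nm,W[v,u].round())
        R=W[170:275,190:312].reshape(-1,3)
    else: R=W[130:285,190:335].reshape(-1,3)
    rim=R[(abs(R[:,2]-92)<5)&(R[:,0]<660)]
    print(n,"rim",len(rim),rim.mean(0).round(),cv2.minAreaRect(rim[:,:2].astype(np.float32)))
    cv=R[(R[:,2]>115)&(R[:,2]<250)]
    # plane fit for cover
    for _ in range(6):
        m=np.median(cv,0) if _==0 else cv.mean(0)
        U,S,V=np.linalg.svd(cv-m,full_matrices=False); nn=V[2]; r=(cv-m)@nn
        cv=cv[abs(r)<max(4,2*r.std())]
    nn=nn*np.sign(-nn[0]); print("cover n",nn.round(3),"lean",np.degrees(np.arcsin(nn[2])).round(1),"c",m.round(),"z",np.percentile(cv[:,2],[1,99]).round(),"y",np.percentile(cv[:,1],[1,99]).round())
    top=cv[cv[:,2]>np.percentile(cv[:,2],96)];print("lip",top.mean(0).round(), "yaw fit",np.polyfit(top[:,1],top[:,0],1).round(3))
p=cv2.imread("pics/top0.png")[140:290,150:350]; cv2.imwrite("pics/crop.png",cv2.resize(p,None,fx=4,fy=4,interpolation=2))
E
```

```text
spray [782. 120. 147.]
tray [805.   6.   5.]
mug [ 615. -266.    7.]
sd [ 551. -137.   26.]
brk [493. 269.  85.]
bench [426.  68.  -3.]
boardL [586. 202.  12.]
boardF [529.  69.  13.]
top rim 316 [578.  70.  92.] ((604.0132446289062, 65.47923278808594), (112.82679748535156, 228.53501892089844), 0.7237213850021362)
cover n [-0.945 -0.026  0.327] lean 19.1 c [699.  69. 181.] z [117. 231.] y [-44. 181.]
lip [717.  68. 231.] yaw fit [-3.00000e-02  7.18751e+02]
side rim 508 [580.  72.  91.] ((612.6406860351562, 16.814788818359375), (146.4580535888672, 558.6598510742188), 9.323036193847656)
cover n [-0.946 -0.027  0.322] lean 18.8 c [694.  79. 175.] z [116. 231.] y [-41. 186.]
lip [713.  78. 230.] yaw fit [-2.60000e-02  7.14978e+02]
```

View pics/crop.png

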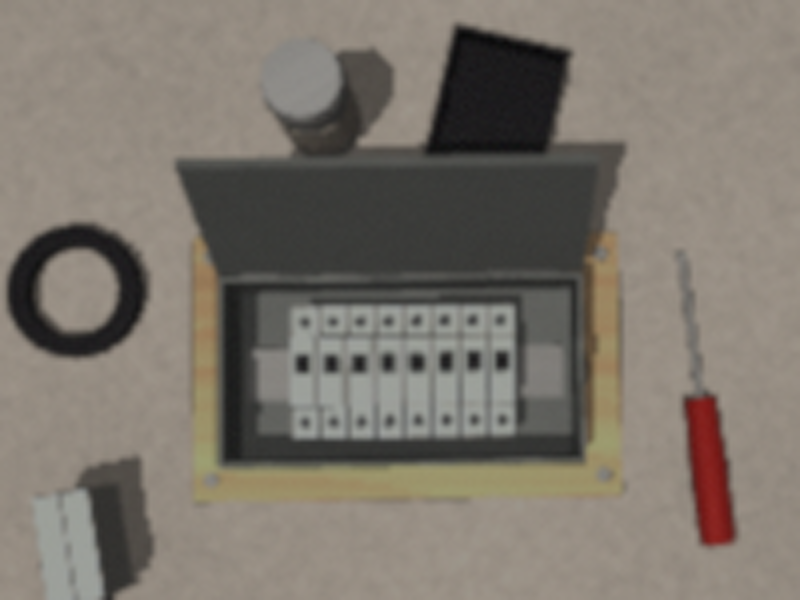

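```bash
cat >> h.py <<'E'
from scipy.spatial.transform import Rotation as R
YAW=0.028
def ori(phi,yaw=YAW):   # phi: degrees of tool axis below level
    f=np.radians(phi);c,s=np.cos(yaw),np.sin(yaw)
    z=np.array([np.cos(f)*c,np.cos(f)*s,-np.sin(f)]);y=np.array([s,-c,0.])
    return R.from_matrix(np.stack([np.cross(y,z),y,z],1))
def row(p0,r0,p,r):
    return np.r_[(r0.inv()*r).as_rotvec()/np.pi, r0.inv().apply(np.asarray(p)-p0)/80].round(3)
def now():
    o=ctrl.get_obs();return o,np.array(o["ee_pos"]),R.from_rotvec(o["orientation"])
def chain(W):
    o,p,r=now()
    for q,phi in W:
        q=np.asarray(q,float);r1=ori(phi);print(row(p,r,q,r1).tolist());p,r=q,r1
E
python3 - <<'E'
from h import *
a=np.array([199,-592,241.]);b=np.array([640,40,320.])
chain([(a+(b-a)*k/8,90-25*min(1,max(0,k-4)/4)) for k in range(1,9)])
E
```

```text
[-0.0, 0.0, 0.094, 0.971, -0.717, -0.123]
[0.0, 0.0, 0.0, 0.716, -0.968, -0.123]
[0.0, 0.0, 0.0, 0.716, -0.968, -0.123]
[0.0, 0.0, 0.0, 0.716, -0.968, -0.123]
[0.0, 0.035, -0.0, 0.716, -0.968, -0.123]
[-0.0, 0.035, 0.0, 0.726, -0.968, -0.045]
[0.0, 0.035, 0.0, 0.726, -0.968, 0.035]
[-0.0, 0.035, -0.0, 0.718, -0.968, 0.113]
```

Request:
arm_command --rows '[0, 0, 0.094, 0.971, -0.717, -0.123, -1, 0, 0, 0.094, 0.971, -0.717, -0.123, -1, 0, 0, 0.094, 0.971, -0.717, -0.123, -1]'

```text
t: 0.4
ee_pos: [256.2, -509.6, 251.5]
orientation: [-3.139, -0.041, -0.0]
ft_force: [-0.6, -0.4, 0.1]
width: 67.5
grasp_force: 0.0
```

Request:
arm_command --rows '[0, 0, 0, 0.716, -0.968, -0.123, -1, 0, 0, 0, 0.716, -0.968, -0.123, -1, 0, 0, 0, 0.716, -0.968, -0.123, -1]'

```text
t: 0.7
ee_pos: [311.1, -431.3, 261.6]
orientation: [-3.14, -0.053, -0.0]
ft_force: [-0.9, -0.7, 0.4]
width: 43.5
grasp_force: 0.0
```

Request:
arm_command --rows '[0, 0, 0, 0.716, -0.968, -0.123, -1, 0, 0, 0, 0.716, -0.968, -0.123, -1, 0, 0, 0, 0.716, -0.968, -0.123, -1]'

```text
t: 1.0
ee_pos: [366.2, -353.1, 271.6]
orientation: [-3.141, -0.052, -0.001]
ft_force: [0.1, 0.2, -0.0]
width: 19.0
grasp_force: 0.0
```

Request:
arm_command --rows '[0, 0, 0, 0.716, -0.968, -0.123, -1, 0, 0, 0, 0.716, -0.968, -0.123, -1, 0, 0, 0, 0.716, -0.968, -0.123, -1]'

```text
t: 1.3
ee_pos: [421.5, -274.6, 281.4]
orientation: [3.141, 0.052, 0.002]
ft_force: [0.6, -1.1, -0.1]
width: 0.5
grasp_force: 0.0
```

```bash
python3 - <<'E'
from h import *
o,p,r=now();print(o["t"],p.round(1),o["qpos"].round(4).tolist(),o["ft_force"].round(1),o["width"],(ori(90).inv()*r).as_rotvec().round(3))
E
```

```text
1.3 [ 421.5 -274.6  281.4] [-0.6014, 0.1938, 1.8576, 0.0007, 1.0892, 0.936] [ 0.6 -1.1 -0.1] 0.5367880396227915 [-0.     0.001 -0.005]
```

Request:
arm_command --rows '[0, 0.035, 0, 0.74, -0.968, -0.123, -1, 0, 0.035, 0, 0.74, -0.968, -0.123, -1, 0, 0.035, 0, 0.74, -0.968, -0.123, -1]'

```text
t: 1.6
ee_pos: [478.2, -195.8, 291.4]
orientation: [-3.135, -0.051, -0.175]
ft_force: [-0.3, -0.3, -0.3]
width: 0.5
grasp_force: 0.0
```

Request:
arm_command --rows '[0, 0.035, 0, 0.74, -0.968, -0.045, -1, 0, 0.035, 0, 0.74, -0.968, -0.045, -1, 0, 0.035, 0, 0.74, -0.968, -0.045, -1]'

```text
t: 1.9
ee_pos: [534.6, -117.2, 301.5]
orientation: [-3.12, -0.05, -0.347]
ft_force: [-0.4, -0.5, 0.1]
width: 0.2
grasp_force: 0.0
```

Request:
arm_command --rows '[0, 0.035, 0, 0.74, -0.968, 0.035, -1, 0, 0.035, 0, 0.74, -0.968, 0.035, -1, 0, 0.035, 0, 0.74, -0.968, 0.035, -1]'

```text
t: 2.2
ee_pos: [590.9, -38.4, 311.6]
orientation: [-3.094, -0.049, -0.518]
ft_force: [0.9, -0.3, -0.8]
width: 0.7
grasp_force: 0.0
```

Request:
arm_command --rows '[0, 0.035, 0, 0.74, -0.968, 0.113, -1, 0, 0.035, 0, 0.74, -0.968, 0.113, -1, 0, 0.035, 0, 0.74, -0.968, 0.113, -1]'

```text
t: 2.5
ee_pos: [647.9, 40.4, 322.1]
orientation: [-3.06, -0.048, -0.687]
ft_force: [-0.1, 0.0, -0.1]
width: 0.3
grasp_force: 0.0
```

```bash
python3 - <<'E'
from h import *
from scipy.optimize import least_squares
o,p,r=now();print(o["t"],p.round(1),o["qpos"].round(4).tolist(),(ori(65).inv()*r).as_rotvec().round(3))
# fit planar arm: r=a+L1 s(q2)+L2 s(q2+q3)+Lw s(sum) ; z alike (assume q4~0)
D=[([0.42385,1.63067,1.08858],[np.hypot(198.9,592.3),241.3]),([.1938,1.8576,1.0892],[np.hypot(421.5,274.6),281.4])]
# wrist pitch gives Lw: full general fit via q incl q4 roll
def fk(q,x):
    h,L1,L2,Lw,e=x
    A=R.from_euler('z',q[0])*R.from_euler('y',q[1]);P=np.array([0,0,h])+A.apply([0,0,L1])
    A=A*R.from_euler('y',q[2]);P=P+A.apply([e,0,L2]);A=A*R.from_euler('z',q[3])*R.from_euler('y',q[4])
    return P+A.apply([0,0,Lw]),A*R.from_euler('z',q[5])
S=[([-1.26603,.42385,1.63067,0,1.08858,-.019],[198.8,-592.3,241.3]),([-0.6014,.1938,1.8576,.0007,1.0892,.936],[421.5,-274.6,281.4]),(o["qpos"],p)]
f=least_squares(lambda x:np.r_[np.concatenate([fk(q,x)[0]-t for q,t in S]),.02*(x-[225,480,480,200,0])],[225,480,480,200,0])
print(f.x.round(1),np.abs(f.fun[:-5]).max().round(2), "ori check",(fk(o["qpos"],f.x)[1].inv()*r).magnitude())
E
```

```text
2.5 [647.9  40.4 322.1] [0.0479, 0.2146, 1.7987, -0.014, 0.687, 1.5964] [-0.     0.005 -0.003]
[255.1 560.3 456.6 294.1  20.7] 11.94 ori check 1.570796326794896
```

```bash
cat > k.py <<'E'
from h import *
from scipy.optimize import least_squares
def fk(q,x):
    h,L1,L2,Lw,e,dy,a=x
    A=R.from_euler('z',q[0])*R.from_euler('y',q[1]);P=np.array([0,0,h])+R.from_euler('z',q[0]).apply([a,dy,0])+A.apply([0,0,L1])
    A=A*R.from_euler('y',q[2]);P=P+A.apply([e,0,L2]);A=A*R.from_euler('z',q[3])*R.from_euler('y',q[4])
    return P+A.apply([0,0,Lw]),A*R.from_euler('z',q[5]-np.pi/2)
x0=[225,480,480,200,0,10,0]
def fit(S,w=.005): return least_squares(lambda x:np.r_[np.concatenate([fk(q,x)[0]-t for q,t in S]),w*(x-x0)],x0)
S=[([-1.26603,.42385,1.63067,0,1.08858,-.019],[198.8,-592.3,241.3]),([-0.6014,.1938,1.8576,.0007,1.0892,.936],[421.5,-274.6,281.4]),([0.0479, 0.2146, 1.7987, -0.014, 0.687, 1.5964],[647.9,40.4,322.1])]
lo=np.array([-3,-.9,.09,-1.31,.11,-2.54]);hi=np.array([3,2.11,2.58,4.45,2.69,2.54])
def ik(p,r,x,q0):
    g=lambda q:np.r_[(fk(q,x)[0]-p)/100,(fk(q,x)[1].inv()*r).as_rotvec()]
    s=least_squares(g,np.clip(q0,lo+.01,hi-.01),bounds=(lo,hi));return s.x,np.abs(s.fun).max()
E
python3 - <<'E'
from k import *
for w in(.001,.02):
    f=fit(S,w);x=f.x;print(x.round(1),np.abs(f.fun[:-7]).max().round(2))
    for y in (40,-20):
      for phi in(45,60,70):
        q,e=ik(np.array([510,y,96]),ori(phi),x,S[2][0]);print(y,phi,q.round(2),round(e,3))
E
```

```text
[192.  562.1 395.8 302.4 -26.4  11.9  31.3] 0.13
40 45 [ 0.12  0.31  2.39 -1.31  0.11 -0.17] 0.37
40 60 [ 0.12  0.32  2.4  -1.31  0.11 -0.17] 0.119
40 70 [ 0.06  0.33  2.36 -0.11  0.11 -1.43] 0.003
-20 45 [ 0.    0.31  2.4  -1.31  0.11 -0.26] 0.379
-20 60 [-0.11  0.32  2.38  0.85  0.11 -2.54] 0.145
-20 70 [-0.09  0.32  2.37  0.35  0.11 -2.03] 0.0
[245.1 560.7 448.5 296.1  11.9  11.9   2.9] 0.35
40 45 [ 0.12  0.35  2.32 -1.31  0.11 -0.17] 0.334
40 60 [ 0.12  0.35  2.32 -1.31  0.11 -0.18] 0.081
40 70 [ 0.06  0.36  2.27 -0.07  0.17 -1.47] 0.0
-20 45 [ 0.    0.34  2.32 -1.31  0.11 -0.27] 0.343
-20 60 [-0.11  0.35  2.31  0.85  0.11 -2.54] 0.108
-20 70 [-0.08  0.36  2.27  0.23  0.17 -1.9 ] 0.0
```

```bash
python3 - <<'E'
from h import *
chain([((700,41,315),70),((748,42,290),72),((748,42,227),72)])
E
```

```text
[0.0, -0.029, 0.001, 0.551, 0.012, 0.359]
[0.0, -0.011, 0.0, 0.457, 0.004, 0.499]
[0.0, 0.0, 0.0, -0.243, 0.0, 0.749]
```

Request:
arm_command --rows '[0, -0.029, 0, 0.551, 0.012, 0.359, -1, 0, -0.029, 0, 0.551, 0.012, 0.359, -1, 0, -0.029, 0, 0.551, 0.012, 0.359, -1]'

```text
t: 2.8
ee_pos: [698.5, 37.5, 312.4]
orientation: [-3.091, -0.042, -0.54]
ft_force: [-0.4, -0.8, 0.1]
width: 0.7
grasp_force: 0.0
```

Request:
arm_command --rows '[0, -0.011, 0, 0.457, 0.004, 0.499, -1, 0, -0.011, 0, 0.457, 0.004, 0.499, -1, 0, -0.011, 0, 0.457, 0.004, 0.499, -1]'

```text
t: 3.1
ee_pos: [745.0, 39.6, 288.3]
orientation: [-3.1, -0.043, -0.488]
ft_force: [-0.3, 0.0, 0.6]
width: 0.5
grasp_force: 0.0
```

Request:
arm_command --rows '[0, 0, 0, -0.12, 0, 0.38, -1, 0, 0, 0, -0.243, 0, 0.749, -1, 0, 0, 0, -0.243, 0, 0.749, -1, 0, 0, 0, -0.243, 0, 0.749, -1]'

```text
t: 3.5
ee_pos: [745.1, 41.0, 228.6]
orientation: [-3.098, -0.044, -0.493]
ft_force: [-0.1, 0.3, 0.8]
width: 0.2
grasp_force: 0.0
```

```bash
python3 - <<'E'
from k import *
import cv2
o,p,r=now();print(o["t"],p.round(1),o["qpos"].round(3).tolist(),o["ft_force"].round(1),(ori(72).inv()*r).as_rotvec().round(3))
P,d=ctrl.get_image("side");cv2.imwrite("pics/s1.png",cv2.resize(P[60:300,120:400,::-1],None,fx=2.5,fy=2.5,interpolation=2))
S.append((o["qpos"],p));f=fit(S,.002);print(f.x.round(1),np.abs(f.fun[:-7]).max())
for phi in(66,70,72,75): print(phi,ik(np.array([510,40,93]),ori(phi),f.x,[.05,.35,2.3,0,.2,-1.5]))
chain([((728,42,229),72),((671.6,42,231),72),((597,42,276),72),((561,42,204),72)])
E
```

```text
3.5 [745.1  41.  228.6] [0.041, 0.498, 1.577, -0.006, 0.751, 1.587] [-0.1  0.3  0.8] [-0.     0.002 -0.   ]
[315.2 563.7 485.  290.   81.8  11.9   1.9] 0.291798849345696
66 (array([ 0.06609353,  0.4360499 ,  2.20508855, -0.17771803,  0.11      ,
       -1.35886587]), np.float64(0.026278873640802627))
70 (array([ 0.06150661,  0.4359958 ,  2.18033642, -0.06521239,  0.17674293,
       -1.47510974]), np.float64(8.766576874152944e-14))
72 (array([ 0.06074667,  0.43688971,  2.15961347, -0.0441476 ,  0.23130521,
       -1.496678  ]), np.float64(9.203092254201834e-14))
75 (array([ 0.05965464,  0.44065084,  2.12809565, -0.02674871,  0.31127632,
       -1.51475578]), np.float64(6.232850173482074e-10))
[0.0, -0.001, 0.0, -0.217, -0.017, -0.063]
[0.0, 0.0, 0.0, -0.663, -0.02, -0.242]
[0.0, 0.0, 0.0, -0.713, -0.026, -0.823]
[0.0, 0.0, 0.0, -0.706, -0.013, 0.717]
```

View pics/s1.png

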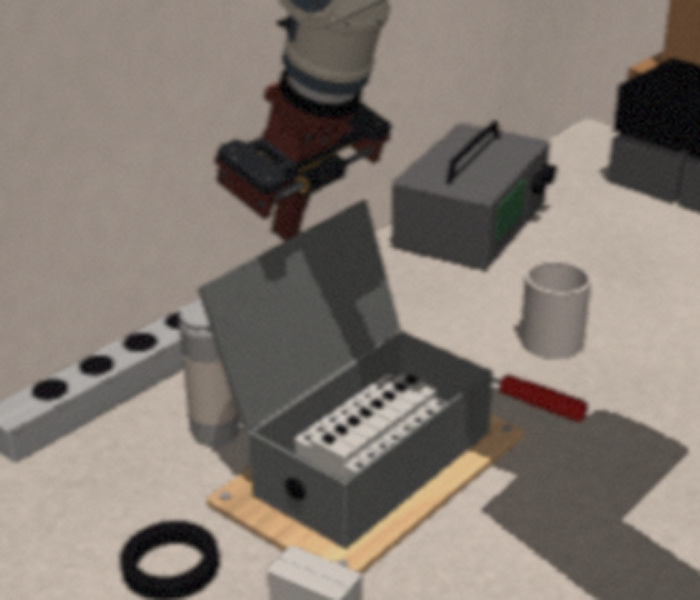

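The view shows the fingers hooked behind the lip, with the tip hidden at crop (290,235), and clear of the spray can. I'll start the push.

Request:
arm_command --rows '[0, 0, 0, -0.107, 0, -0.035, -1, 0, 0, 0, -0.214, 0, -0.07, -1, 0, 0, 0, -0.321, 0, -0.105, -1, 0, 0, 0, -0.428, 0, -0.14, -1, 0, 0, 0, -0.535, 0, -0.175, -1]'

```text
t: 4.05
ee_pos: [702.1, 40.4, 230.1]
orientation: [-3.096, -0.044, -0.502]
ft_force: [2.2, -0.4, 3.2]
width: 0.4
grasp_force: 1.7
```

```bash
cat > ang.py <<'E'
from h import *
import cv2
def lip(tag=None,zmin=125):
    P,d=ctrl.get_image("side")
    if tag: cv2.imwrite(f"pics/{tag}.png",cv2.resize(P[60:300,120:400,::-1],None,fx=2.5,fy=2.5,interpolation=2))
    W=cloud("side",d)[100:300,150:360].reshape(-1,3)
    c=W[(W[:,2]>zmin)&(W[:,2]<245)&(W[:,1]>95)&(W[:,1]<183)&(W[:,0]<735)&(W[:,0]>500)] # left part, clear of fingers
    c=c-[0,0,0]; v=c[:,[0,2]]-[668-0.028*0,92.5]; v[:,0]+=0.028*(c[:,1]-70)
    rr=np.hypot(*v.T); v=v[(rr<150)&(rr>40)]
    a=np.degrees(np.arctan2(v[:,1],-v[:,0])); return np.median(a).round(1),np.std(a).round(1),len(a)
E
python3 - <<'E'
from ang import *
o,p,r=now();print(o["t"],p.round(1),o["ft_force"].round(1),lip())
E
```

```text
4.05 [702.1  40.4 230.1] [ 2.2 -0.4  3.2] (np.float64(95.3), np.float64(1.2), 1213)
```

Request:
arm_command --rows '[0, 0, 0, -0.08, 0, -0.026, -1, 0, 0, 0, -0.15, 0, -0.05, -1, 0, 0, 0, -0.22, 0, -0.073, -1, 0, 0, 0, -0.28, 0, -0.093, -1, 0, 0, 0, -0.33, 0, -0.11, -1]'

```text
t: 4.6
ee_pos: [671.8, 39.6, 226.2]
orientation: [-3.099, -0.044, -0.488]
ft_force: [1.2, 0.7, -0.7]
width: 0.3
grasp_force: 0.2
```

```bash
python3 - <<'E'
from ang import *
o,p,r=now();print(o["t"],p.round(1),o["ft_force"].round(1),lip());chain([((p[0],42,p[2]+45),72),((597,42,276),72)])
E
```

```text
4.6 [671.8  39.6 226.2] [ 1.2  0.7 -0.7] (np.float64(82.8), np.float64(1.0), 1019)
[-0.0, 0.001, 0.0, 0.181, -0.031, -0.534]
[0.0, 0.0, 0.0, -0.87, -0.026, -0.346]
```

Request:
arm_command --rows '[0, 0, 0, 0.193, 0, -0.594, -1, 0, 0, 0, -0.104, 0, -0.69, -1, 0, 0, 0, -0.58, 0, -0.845, -1, 0, 0, 0, -0.758, 0, -0.903, -1]'

```text
t: 5.05
ee_pos: [589.4, 37.1, 276.0]
orientation: [-3.099, -0.044, -0.486]
ft_force: [-0.0, 0.1, 0.3]
width: 0.7
grasp_force: 0.0
```

```bash
python3 - <<'E'
from ang import *
o,p,r=now();print(o["t"],p.round(1),o["ft_force"].round(1),lip());chain([((555,42,270),72)]);chain([((558,42,204),72)]);chain([((561,42,204),72)])
E
```

```text
5.05 [589.4  37.1 276. ] [-0.   0.1  0.3] (np.float64(80.2), np.float64(1.0), 982)
[-0.0, 0.001, 0.0, -0.418, -0.073, -0.057]
[-0.0, 0.001, 0.0, -0.634, -0.072, 0.74]
[-0.0, 0.001, 0.0, -0.599, -0.071, 0.751]
```

Request:
arm_command --rows '[0, 0, 0, -0.418, -0.04, -0.057, -1, 0, 0, 0, -0.61, -0.07, 0.55, -1, 0, 0, 0, -0.61, -0.07, 0.7, -1]'

```text
t: 5.4
ee_pos: [560.9, 42.0, 205.1]
orientation: [-3.1, -0.045, -0.482]
ft_force: [-0.1, 0.1, -1.2]
width: 0.4
grasp_force: 0.0
```

```bash
python3 - <<'E'
from ang import *
o,p,r=now();print(o["t"],p.round(1),o["ft_force"].round(1),lip());chain([((574.5,42,211),72)])
E
```

```text
5.4 [560.9  42.  205.1] [-0.1  0.1 -1.2] (np.float64(77.9), np.float64(0.9), 930)
[-0.0, 0.002, 0.0, 0.172, 0.005, -0.03]
```

Request:
arm_command --rows '[0, 0, 0, 0.172, 0, -0.03, -1, 0, 0, 0, 0.172, 0, -0.03, -1, 0, 0, 0, 0.172, 0, -0.03, -1, 0, 0, 0, 0.172, 0, -0.03, -1]'

```text
t: 5.85
ee_pos: [576.0, 42.3, 215.2]
orientation: [-3.098, -0.044, -0.491]
ft_force: [-0.2, 0.3, 0.1]
width: 0.2
grasp_force: 0.0
```

Request:
arm_command --rows '[0, 0, 0, 0, 0, 0, -1, 0, 0, 0, 0, 0, 0, -1, 0, 0, 0, 0, 0, 0, -1, 0, 0, 0, 0, 0, 0, -1, 0, 0, 0, 0, 0, 0, -1]'

```text
t: 6.35
ee_pos: [575.8, 42.4, 215.0]
orientation: [-3.098, -0.044, -0.491]
ft_force: [0.4, -0.3, 0.7]
width: 0.4
grasp_force: 0.0
```

```bash
python3 - <<'E'
from ang import *
o,p,r=now();print(o["t"],p.round(1),o["ft_force"].round(1),lip())
E
```

```text
6.35 [575.8  42.4 215. ] [ 0.4 -0.3  0.7] (np.float64(65.5), np.float64(0.8), 641)
```

Request:
arm_command --rows '[0, 0, 0, 0, 0, 0, -1, 0, 0, 0, 0, 0, 0, -1, 0, 0, 0, 0, 0, 0, -1, 0, 0, 0, 0, 0, 0, -1, 0, 0, 0, 0, 0, 0, -1]'

```text
t: 6.9
ee_pos: [575.5, 42.4, 214.7]
orientation: [-3.098, -0.044, -0.489]
ft_force: [-2.0, -0.1, -0.3]
width: 0.5
grasp_force: 0.5
```

```bash
python3 - <<'E'
from ang import *
o,p,r=now();print(o["t"],p.round(1),o["ft_force"].round(1),o["qpos"].round(3),lip("s2"),lip())
E
```

```text
6.9 [575.5  42.4 214.7] [-2.  -0.1 -0.3] [ 0.057  0.281  1.961 -0.016  0.587  1.612] (np.float64(56.9), np.float64(0.8), 411) (np.float64(56.9), np.float64(0.8), 420)
```

View pics/s2.png

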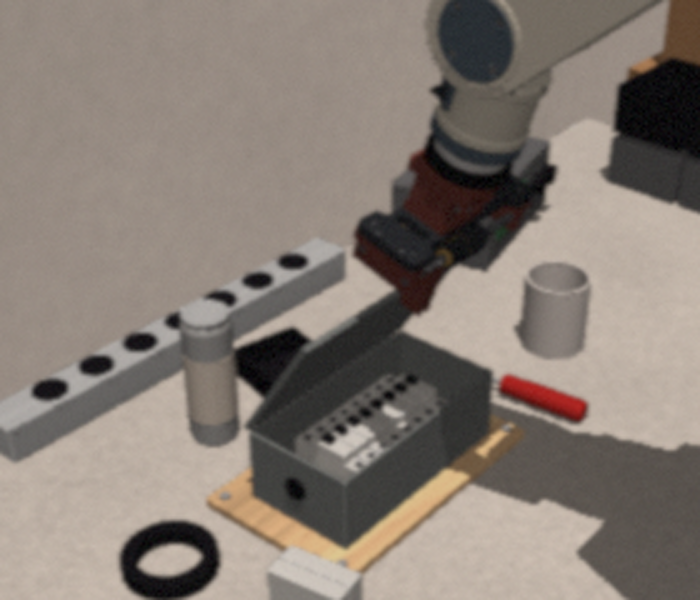

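The picture shows the cover at rest on the fingertip (crop 415,300) at about 57°, so it's caught. Next I'll lower it along the lip's arc.

```bash
cat > low.py <<'E'
from ang import *
import sys
def plan(th0,ths,off0,off1,th_end=5):
    o,p,r=now();r0=ori(72)
    L=lambda t:np.array([668-145*np.cos(np.radians(t)),92.5+145*np.sin(np.radians(t))])
    base=L(th0)
    for i,c in enumerate(ths):
        q0=None
        for t in c:
            k=(57-t)/(57-th_end); off=np.array(off0)*(1-k)+np.array(off1)*k
            q=L(t)-off; d=np.array([q[0],p[1],q[1]])
            print(row(p,r,d,r0)[[1,3,4,5]].tolist(),q.round(0).tolist())
        p=d;r=r0;print()
E
python3 - <<'E'
from low import *
plan(57,[[55,53,51,49,47],[45,43,41,39,37]],(13.5,-.7),(10.3,8.8))
E
```

```text
[0.0, -0.062, -0.002, 0.022] [571.0, 212.0]
[0.0, -0.123, -0.003, 0.046] [567.0, 208.0]
[0.0, -0.182, -0.004, 0.073] [564.0, 205.0]
[0.0, -0.24, -0.006, 0.101] [560.0, 201.0]
[0.0, -0.298, -0.007, 0.132] [556.0, 197.0]

[0.0, -0.057, -0.001, 0.033] [553.0, 194.0]
[0.0, -0.113, -0.002, 0.067] [549.0, 190.0]
[0.0, -0.167, -0.004, 0.104] [546.0, 185.0]
[0.0, -0.221, -0.005, 0.142] [543.0, 181.0]
[0.0, -0.273, -0.006, 0.182] [540.0, 177.0]
```

Request:
arm_command --rows '[0, 0, 0, -0.062, 0, 0.022, -1, 0, 0, 0, -0.123, 0, 0.046, -1, 0, 0, 0, -0.182, 0, 0.073, -1, 0, 0, 0, -0.24, 0, 0.101, -1, 0, 0, 0, -0.298, 0, 0.132, -1]'

```text
t: 7.5
ee_pos: [555.9, 41.8, 197.2]
orientation: [-3.098, -0.044, -0.49]
ft_force: [-1.4, -0.4, 0.4]
width: 0.5
grasp_force: 0.5
```

Request:
arm_command --rows '[0, 0, 0, -0.057, 0, 0.033, -1, 0, 0, 0, -0.113, 0, 0.067, -1, 0, 0, 0, -0.167, 0, 0.104, -1, 0, 0, 0, -0.221, 0, 0.142, -1, 0, 0, 0, -0.273, 0, 0.182, -1]'

```text
t: 8.0
ee_pos: [539.7, 41.4, 176.5]
orientation: [-3.098, -0.044, -0.49]
ft_force: [-2.7, -0.3, 1.0]
width: 0.3
grasp_force: 1.2
```

```bash
python3 - <<'E'
from low import *
o,p,r=now();print(o["t"],p.round(1),o["ft_force"].round(1),o["qpos"].round(3),lip())
P,d=ctrl.get_image("top");W=cloud("top",d)[170:275,190:312].reshape(-1,3)
W=W[(W[:,1]>95)&(W[:,1]<180)&(W[:,0]>500)&(W[:,0]<665)];W=W[W[:,2]>105];e=W[W[:,0]<np.percentile(W[:,0],4)];print("top edge",e.mean(0).round(1))
plan(37,[[35,33,31,29,27],[25,23.5,22,20.5,19]],(13.5,-.7),(10.3,8.8))
E
```

```text
8.0 [539.7  41.4 176.5] [-2.7 -0.3  1. ] [ 0.06   0.296  2.062 -0.021  0.471  1.619] (np.float64(39.7), np.float64(2.0), 374)
top edge [521.1 112.  278.9]
[0.001, -0.039, -0.001, 0.035] [537.0, 172.0]
[0.001, -0.089, -0.002, 0.079] [534.0, 168.0]
[0.001, -0.137, -0.003, 0.125] [532.0, 163.0]
[0.001, -0.184, -0.003, 0.172] [529.0, 158.0]
[0.001, -0.23, -0.004, 0.221] [527.0, 154.0]

[0.0, -0.044, -0.001, 0.05] [525.0, 149.0]
[0.0, -0.076, -0.001, 0.089] [524.0, 145.0]
[0.0, -0.107, -0.002, 0.129] [522.0, 141.0]
[0.0, -0.137, -0.002, 0.169] [521.0, 137.0]
[0.0, -0.166, -0.003, 0.21] [520.0, 133.0]
```

Request:
arm_command --rows '[0, 0, 0, -0.042, 0, 0.035, -1, 0, 0, 0, -0.089, 0, 0.079, -1, 0, 0, 0, -0.137, 0, 0.125, -1, 0, 0, 0, -0.184, 0, 0.172, -1, 0, 0, 0, -0.23, 0, 0.221, -1]'

```text
t: 8.6
ee_pos: [526.9, 41.0, 153.6]
orientation: [-3.099, -0.044, -0.487]
ft_force: [-6.1, -0.0, 1.9]
width: 0.6
grasp_force: 2.7
```

Request:
arm_command --rows '[0, 0, 0, -0.044, 0, 0.05, -1, 0, 0, 0, -0.076, 0, 0.089, -1, 0, 0, 0, -0.107, 0, 0.129, -1, 0, 0, 0, -0.137, 0, 0.169, -1, 0, 0, 0, -0.166, 0, 0.21, -1]'

```text
t: 9.1
ee_pos: [518.5, 40.7, 133.0]
orientation: [-3.099, -0.044, -0.484]
ft_force: [-8.1, -0.1, 0.5]
width: 0.6
grasp_force: 3.5
```

```bash
cat >> low.py <<'E'
def ang2(n="top",tag=None):   # cover angle from its outer face, left part
    P,d=ctrl.get_image(n)
    if tag: cv2.imwrite(f"pics/{tag}.png",cv2.resize(P[60:300,120:400,::-1],None,fx=2.5,fy=2.5,interpolation=2))
    W=cloud(n,d)[100:300,150:360].reshape(-1,3)
    W=W[(W[:,1]>145)&(W[:,1]<178)&(W[:,0]<650)&(W[:,0]>515)&(W[:,2]>94)&(W[:,2]<200)]
    m=np.polyfit(W[:,0],W[:,2],1);m=np.polyfit(*W[abs(W[:,2]-np.polyval(m,W[:,0]))<4][:,[0,2]].T,1)
    return n,np.degrees(np.arctan(-m[0])).round(1),"z outer at 535/600:",np.polyval(m,[535,600]).round(1),"min x",np.percentile(W[:,0],1).round(),len(W)
E
python3 - <<'E'
from low import *
o,p,r=now();print(o["t"],p.round(1),o["ft_force"].round(1),o["qpos"].round(3));print(ang2("top"));print(ang2("side","s3"))
plan(19,[[17.5,16,14.5,13,11.5],[10.5,9.5,8.5,7.5,6.5]],(13.5,-.7),(10.3,8.8))
E
```

```text
9.1 [518.5  40.7 133. ] [-8.1 -0.1  0.5] [ 0.061  0.355  2.127 -0.029  0.35   1.629]
('top', np.float64(17.6), 'z outer at 535/600:', array([140.7, 120.1]), 'min x', np.float64(529.0), 686)
('side', np.float64(17.0), 'z outer at 535/600:', array([140.5, 120.7]), 'min x', np.float64(525.0), 377)
[0.002, -0.009, 0.0, 0.038] [519.0, 130.0]
[0.002, -0.035, -0.0, 0.081] [518.0, 126.0]
[0.002, -0.061, -0.001, 0.124] [517.0, 122.0]
[0.002, -0.086, -0.001, 0.169] [516.0, 118.0]
[0.002, -0.109, -0.001, 0.213] [515.0, 114.0]

[0.0, -0.015, -0.0, 0.03] [515.0, 111.0]
[0.0, -0.03, -0.0, 0.06] [514.0, 108.0]
[0.0, -0.044, -0.0, 0.091] [514.0, 106.0]
[0.0, -0.058, -0.0, 0.122] [514.0, 103.0]
[0.0, -0.072, -0.001, 0.153] [514.0, 100.0]
```

View pics/s3.png

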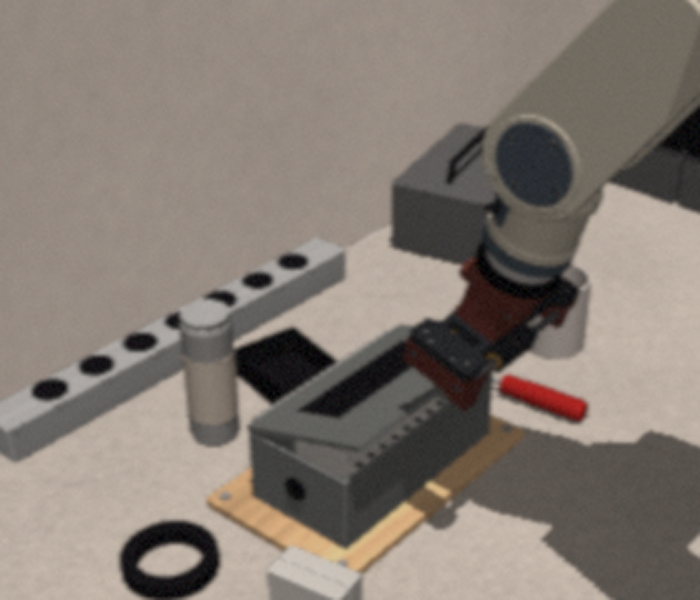

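```bash
python3 - <<'E'
from h import *
o,p,r=now();r0=ori(72)
L=lambda t:np.array([668-145*np.cos(np.radians(t)),92.5+145*np.sin(np.radians(t))])
for c in ([16,14.5,13,11.5,10],[9,8,7,6,5]):
    for t in c:
        k=(17.3-t)/14.3;q=L(t)-np.array([11,2.6])*(1-k)-np.array([12.4,-2.6])*k;d=np.array([q[0],p[1],q[1]])
        print(row(p,r,d,r0)[[1,3,5]],d.round(1))
    p=d;r=r0
E
```

```text
[ 0.002 -0.019  0.025] [517.5  40.7 130.3]
[ 0.002 -0.045  0.058] [516.3  40.7 127.2]
[ 0.002 -0.069  0.091] [515.3  40.7 124.1]
[ 0.002 -0.093  0.125] [514.3  40.7 120.9]
[ 0.002 -0.115  0.16 ] [513.5  40.7 117.7]
[ 0.    -0.014  0.023] [513.   40.7 115.6]
[ 0.    -0.028  0.047] [512.5  40.7 113.5]
[ 0.    -0.042  0.071] [512.1  40.7 111.3]
[ 0.    -0.054  0.095] [511.7  40.7 109.2]
[ 0.    -0.067  0.119] [511.3  40.7 107. ]
```

Request:
arm_command --rows '[0, 0, 0, -0.023, 0, 0.025, -1, 0, 0, 0, -0.045, 0, 0.058, -1, 0, 0, 0, -0.069, 0, 0.091, -1, 0, 0, 0, -0.093, 0, 0.125, -1, 0, 0, 0, -0.115, 0, 0.16, -1]'

```text
t: 9.7
ee_pos: [514.5, 40.6, 118.3]
orientation: [-3.099, -0.044, -0.486]
ft_force: [-4.7, 1.2, -0.7]
width: 0.4
grasp_force: 2.4
```

```bash
python3 - <<'E'
from low import *
o,p,r=now();print(o["t"],p.round(1),o["ft_force"].round(1),o["qpos"].round(3));print(ang2("top"));print(ang2("side"))
E
```

```text
9.7 [514.5  40.6 118.3] [-4.7  1.2 -0.7] [ 0.061  0.381  2.143 -0.034  0.307  1.634]
('top', np.float64(11.6), 'z outer at 535/600:', array([125.8, 112.5]), 'min x', np.float64(526.0), 692)
('side', np.float64(11.2), 'z outer at 535/600:', array([126.2, 113.3]), 'min x', np.float64(521.0), 454)
```

Request:
arm_command --rows '[0, 0, 0, -0.022, 0, 0.027, -1, 0, 0, 0, -0.04, 0, 0.055, -1, 0, 0, 0, -0.056, 0, 0.082, -1, 0, 0, 0, -0.07, 0, 0.11, -1, 0, 0, 0, -0.083, 0, 0.137, -1]'

```text
t: 10.3
ee_pos: [512.5, 40.6, 106.5]
orientation: [-3.099, -0.044, -0.489]
ft_force: [-4.9, 0.8, -1.7]
width: 0.3
grasp_force: 2.6
```

```bash
python3 - <<'E'
from low import *
o,p,r=now();print(o["t"],p.round(1),o["ft_force"].round(1),o["qpos"].round(3));print(ang2("top"));print(ang2("side"))
E
```

```text
10.3 [512.5  40.6 106.5] [-4.9  0.8 -1.7] [ 0.062  0.404  2.153 -0.038  0.272  1.639]
('top', np.float64(6.5), 'z outer at 535/600:', array([114.3, 106.8]), 'min x', np.float64(523.0), 700)
('side', np.float64(6.5), 'z outer at 535/600:', array([115.3, 107.9]), 'min x', np.float64(520.0), 485)
```

Request:
arm_command --rows '[0, 0, 0, -0.015, 0, 0.026, -1, 0, 0, 0, -0.027, 0, 0.052, -1, 0, 0, 0, -0.039, 0, 0.078, -1, 0, 0, 0, -0.049, 0, 0.105, -1, 0, 0, 0, -0.058, 0, 0.131, -1]'

```text
t: 10.9
ee_pos: [511.5, 40.5, 95.2]
orientation: [-3.098, -0.044, -0.489]
ft_force: [-5.1, -0.5, -1.0]
width: 0.3
grasp_force: 2.8
```

```bash
python3 - <<'E'
from low import *
o,p,r=now();print(o["t"],p.round(1),o["ft_force"].round(1),o["qpos"].round(3));print(ang2("top"));print(ang2("side"))
E
```

```text
10.9 [511.5  40.5  95.2] [-5.1 -0.5 -1. ] [ 0.062  0.428  2.158 -0.043  0.242  1.644]
('top', np.float64(2.4), 'z outer at 535/600:', array([104.4, 101.6]), 'min x', np.float64(523.0), 694)
('side', np.float64(2.2), 'z outer at 535/600:', array([105.3, 102.9]), 'min x', np.float64(519.0), 528)
```

Request:
arm_command --rows '[0, 0, 0, -0.005, 0, 0.013, -1, 0, 0, 0, -0.01, 0, 0.026, -1, 0, 0, 0, -0.016, 0, 0.039, -1, 0, 0, 0, -0.021, 0, 0.051, -1, 0, 0, 0, -0.026, 0, 0.064, -1]'

```text
t: 11.5
ee_pos: [511.4, 40.5, 89.9]
orientation: [-3.098, -0.044, -0.49]
ft_force: [-5.6, 0.6, -1.6]
width: 0.5
grasp_force: 2.6
```

```bash
python3 - <<'E'
from low import *
o,p,r=now();print(o["t"],p.round(1),o["ft_force"].round(1),o["qpos"].round(3));print(ang2("top"));print(ang2("side"))
E
```

```text
11.5 [511.4  40.5  89.9] [-5.6  0.6 -1.6] [ 0.062  0.44   2.16  -0.045  0.228  1.647]
('top', np.float64(0.4), 'z outer at 535/600:', array([99.6, 99.1]), 'min x', np.float64(522.0), 684)
('side', np.float64(0.1), 'z outer at 535/600:', array([100.7, 100.5]), 'min x', np.float64(518.0), 530)
```

Request:
arm_command --rows '[0, 0, 0, -0.006, 0, 0.006, -1, 0, 0, 0, -0.013, 0, 0.01, -1, 0, 0, 0, -0.022, 0, 0.01, -1, 0, 0, 0, -0.035, 0, 0.01, -1, 0, 0, 0, -0.06, 0, 0.01, -1]'

```text
t: 12.1
ee_pos: [508.7, 40.5, 88.5]
orientation: [-3.097, -0.044, -0.496]
ft_force: [-0.1, -0.5, -0.6]
width: 0.3
grasp_force: 0.0
```

```bash
python3 - <<'E'
from low import *
o,p,r=now();print(o["t"],p.round(1),o["ft_force"].round(1));print(ang2("top"));print(ang2("side"))
E
```

```text
12.1 [508.7  40.5  88.5] [-0.1 -0.5 -0.6]
('top', np.float64(0.1), 'z outer at 535/600:', array([98.6, 98.6]), 'min x', np.float64(522.0), 686)
('side', np.float64(-0.3), 'z outer at 535/600:', array([ 99.8, 100.2]), 'min x', np.float64(519.0), 538)
```

Request:
arm_command --rows '[0, 0, 0, -0.15, 0, -0.05, -1, 0, 0, 0, -0.36, 0, -0.117, -1, 0, 0, 0, -0.28, 0, -0.35, -1, 0, 0, 0, -0.21, 0, -0.6, -1, 0, 0, 0, -0.21, 0, -0.6, -1]'

```text
t: 12.7
ee_pos: [477.0, 39.6, 130.2]
orientation: [-3.097, -0.044, -0.497]
ft_force: [-0.2, -0.4, -0.0]
width: 0.3
grasp_force: 0.0
```

```bash
python3 - <<'E'
from low import *
o,p,r=now();print(o["t"],p.round(1),o["ft_force"].round(1),abs(o["qvel"]).max().round(3));print(ang2("top"));print(ang2("side","s4"))
E
```

```text
12.7 [477.   39.6 130.2] [-0.2 -0.4 -0. ] 0.046
('top', np.float64(0.2), 'z outer at 535/600:', array([98.7, 98.5]), 'min x', np.float64(522.0), 686)
('side', np.float64(-0.4), 'z outer at 535/600:', array([ 99.7, 100.1]), 'min x', np.float64(519.0), 534)
```

View pics/s4.png

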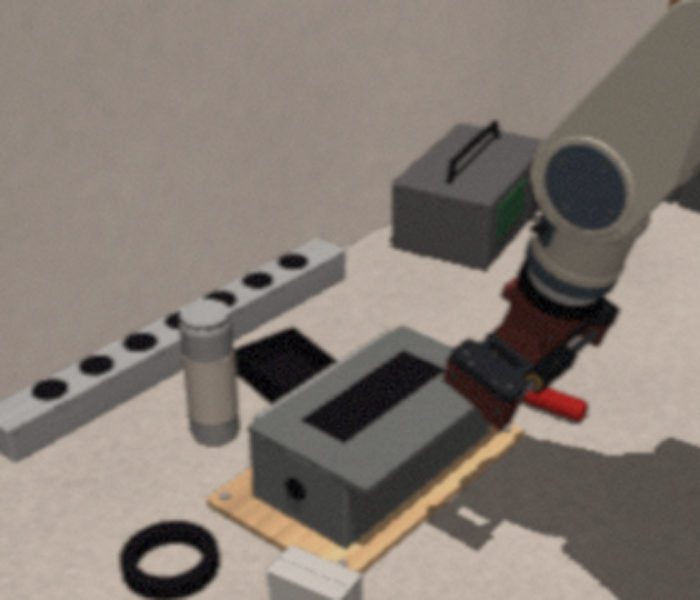

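The picture shows the cover flat on the box (crop 370,410), the gripper clear of it at (490,390), and nothing else moved.

```bash
python3 -c "
from workcell import ctrl
print(ctrl.close_job())"
```

```text
the job is handed in; nothing more can be done
None
```

The cover was tipped past upright, caught on the fingers at about 57°, lowered fully shut without dropping, and handed in at about 13 s; the last side picture shows the robot clear of it and nothing else on the bench visibly moved.

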